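# Find the forming die in the canisters and eject it onto the stone

## Robot

A 6-joint arm with a two-finger parallel gripper is mounted at the origin on the work surface. World frame = base frame: x ahead of the robot, y to its left, z up, the work surface at z = 0. Lengths are in mm, angles in degrees, forces in N, time in s.
With the tool pointing down it reaches from about 350 to 850 mm from the base axis. Payload 8.1 kg.
Tool frame: the origin (TCP) lies at the very end of the fingers, on their centre line; the grasp point (between the pads) lies 19 mm behind it (r.grasp_offset is the distance from the TCP to the grasp point, in mm); z points along the fingers, y is the line along which they close (so a half turn about z gives the same grasp; the last joint's range is limited). The gripper opens to 85 mm and grips with 20 to 120 N. Pads are 22 mm wide; open, the fingers measure 114 mm over their backs; the gripper's body (76 mm by 85 mm) begins 54 mm behind the grasp point. The pads swing forward as they close: fully open they stand 13 mm farther back than shut.
Start: joints at [64.263, 7.471, 85.268, -0, 87.261, -4.893], TCP at [213.476, 560.744, 231.292] pointing down, gripper open.
Joint ranges: [-169.43, 169.43], [-51.17, 129.36], [1.28, 143.12], [-76.62, 256.62], [0, 156.53], [-152.29, 152.29]. Speed limits (degrees/s): [136.94, 136.94, 159.86, 180, 180, 180].

## Interface

Orientations are given as [roll, pitch, yaw] about the fixed x, y, z axes, in that order (R = Rz(yaw) Ry(pitch) Rx(roll)).
In Python, from bench import r gives the robot as it stands.
- The arm moves only by the tool carry_out, never from a script. Its argument "commands" is a list of rows, each an object with "jaw": the finger opening in m, from 0 to 0.0854; "translation": the shift along the tool's x, y, z in m, a list of three; "spin": the turn about the tool's z in rad. A call has exactly 8 rows; each row shifts and turns the commanded pose from where the row before left it, along the tool's axes as they then stand; what a row does not reach is not made up. A row lasts 1/12 s, in which the tool goes at most 41.7 mm and 7.16 degrees, less where a joint would pass 70% of its speed; a pose out of reach is approached as far as the arm can. A call is refused whole if a number of a shift passes 0.0417 or a number of a turn 0.125, either way. A call with a gripper value outside its range is refused whole. The fingers move at their own pace and stop on an object; "squeeze" is the grip in N (left out, the last holds). Time passes only in rows, so rows that do not move let the fingers close, or fill a call up. It gives the time, the measured TCP pose, the force, the opening and the grip force at its end, in the units of the state.
- r.sense(): the state, without advancing time (a new reading comes with each control period).
- r.snapshot(name): name is "side" or "top" or "wrist"; returns a dict with "pixels" (384x512x3 uint8, blue, green, red), "K" (3x3 intrinsics, pixels), "dist_coeffs" ([k1, k2, p1, p2, k3] as OpenCV has them; the pictures are not rectified), "extrinsics" (4x4, takes a point from camera to world coordinates). Camera axes: x right, y down, z forward; pixel columns grow to the right and rows downward; lengths in mm; the calibration is good to about 2 mm. A picture is of the moment at which its call begins. There is no depth.
- r.hand_in(): hands the job in; it is judged then, once.
Trained networks look in a picture, given as the dict that the camera call returned (one of the last four; its "shot" number tells which), for a name from the list of things; names that differ only in an ending like _2 or _b are one class to them, and where a whole thing is asked for, a point or a joint stands for the part that bears it (a point fixed in the world has none). Each returns a list of dicts, best first, with "score" (0 to 1); they miss things now and then, are a little off and sometimes report something else, mostly with a low value. They report only what shows in the picture. A call takes as long as a camera call. They do not tell look-alikes from the thing itself.
- r.spot_in(picture, target): "xy" ([column, row] in pixels, amid what is visible of it).
- r.regions_of(picture, target): "pixels" (384x512 bool, what is visible of it) and "xy" ([column, row] in pixels, amid what is visible of it).
- r.landmark_of(picture, target): "xy" ([column, row] in pixels: a listed point, or the origin of a listed thing).
The state is a dict: "time": time; "joint_pos": joint angles; "qd": joint speeds; "joint_efforts": joint torques, N m; "tool_pos": TCP position; "tcp_rot": TCP orientation; "ft_force": force on the tool from outside, world axes, zero at the start; "wrist_torque": the same for the moment, N m; "finger_gap": finger opening in mm; "grip_force": force on a finger pad.
Only numpy, scipy, OpenCV 4.12 (cv2) and the standard library are available. Lean on these libraries where they do the work, as an engineer would, in place of code of your own. Each camera call takes 0.05 s, during which the arm holds its last target. There are 200 camera calls.

## Task

One of the three wooden canisters holds the aluminium forming die: lift lids until you find it, and lay each lid you take off flat on the table (or back on a canister), knob up. The die sits too deep and snug to be gripped, so set its open canister down over the ejector post, which pushes the die up through the hole in the bottom, then take the die and stand it, dish up, on the middle of the stone without dropping it. Keep all canisters upright and leave the hammer, spool and screwdriver alone.

Things in the scene. Friction and masses are not known exactly. Their poses are not given: they have to be found in the camera images.
- canister1: one of three identical loose round wooden canisters, upright, 62 mm across, 76 mm high, about 0.18 kg empty; origin at the centre of its underside, z up. Open at the top: bore 45 mm across, 68 mm deep, over a floor 8 mm thick with a round access hole 26 mm across in its middle, open to below. Starts closed by a lid. Holds either the die or a blank: unknown until its lid is off
- lid1: loose wooden lid, on canister1 at the start, 0.05 kg; origin at the centre of its underside, z up. From below: a plug 40 mm across, 5 mm high, in the canister's bore; a disc 66 mm across, 8 mm thick, resting on the rim; a round knob 26 mm across, from 13 to 41 mm above the origin. Not fastened. Laid on the table it stands on its plug
- canister2: second canister, just like canister1. What the canisters hold (no poses are given): one holds the die, a plain aluminium cylinder 41 mm across, 60 mm high, 0.16 to 0.3 kg, with a dish 31 mm across and 3 mm deep in its top. It stands on the canister's floor, dish up, about 2 mm of play all round, its top 8 mm below the rim: no room for fingers beside it
- lid2: loose wooden lid, on canister2 at the start, 0.05 kg; origin at the centre of its underside, z up. From below: a plug 40 mm across, 5 mm high, in the canister's bore; a disc 66 mm across, 8 mm thick, resting on the rim; a round knob 26 mm across, from 13 to 41 mm above the origin. Not fastened. Laid on the table it stands on its plug
- canister3: third canister, just like canister1. The two canisters without the die each hold a wooden blank instead, a plain disc 41 mm across and 20 mm high, its top 48 mm below the rim. Which of the three holds the die changes from start to start, whatever their names. The table between the canisters and the robot is clear
- lid3: loose wooden lid, on canister3 at the start, 0.05 kg; origin at the centre of its underside, z up. From below: a plug 40 mm across, 5 mm high, in the canister's bore; a disc 66 mm across, 8 mm thick, resting on the rim; a round knob 26 mm across, from 13 to 41 mm above the origin. Not fastened. Laid on the table it stands on its plug
- ejector: fixed stand: wooden base 90 x 90 mm, 20 mm high, with an upright steel post in its middle, 16 mm across, reaching 44 mm above the base; origin at the centre of its underside, z up. A canister set down over the post until it rests on the base takes the post in through its access hole; what it holds is pushed up 36 mm (the die then stands 28 mm proud of the rim)
- post_top (a point): centre of the top end of the ejector post, 64 mm above the table
- stone: fixed working stone, a grey slab 110 mm (x) by 130 mm (y), 30 mm high; origin at the centre of its underside, z up
- stone_top (a point): centre of the stone's upper face, 30 mm above the table
- hammer: bystander: loose hammer lying on the table, 260 mm long, origin about its middle on the table, x along it to the head
- spool: bystander: loose wooden spool standing on the table, 60 mm across and 60 mm high; origin at the centre of its underside
- screwdriver: bystander: loose screwdriver lying on the table, 200 mm long, origin about its middle on the table, x along it to the tip
Things that resemble listed ones, but are neither listed nor needed, are in the scene too. Leave any turquoise or yellow look-alike of the lid1 alone.

How it is judged:
By the outcome, as a careful person would: the job done as asked, in the order asked, and still so for the second after the job is handed in, with the robot touching nothing.
It also fails if it takes over 72 s, if anything falls off the work surface, if the arm or the gripper's body presses on something with over 40 N, if the wrist force passes 120 N, or if a joint passes its speed limit or range.

## Working session

There is one attempt and no reset: what is moved stays moved. The work goes in short steps, Python scripts to look and compute and a tool call to move; the robot and the scene stay as the last step left them, time stands still between calls to the robot, and variables do not carry over. Pictures are saved under pics/ and viewed, at most 10 in all, crops included, and the job is handed in when it is done.

Besides the shell and the picture viewer there is one more tool, called after "Emit:" by a JSON object that holds its "fn" and its "kwargs", one argument or row to a line. carry_out: Moves the arm, as the interface text tells. Its arguments: {"type":"object","properties":{"commands":{"type":"array","items":{"type":"object","properties":{"jaw":{"type":"number"},"translation":{"type":"array","items":{"type":"number"}},"spin":{"type":"number"}}}},"squeeze":{"type":"number"}},"required":["commands"]}

```bash
mkdir -p pics
cat > h.py <<'E'
import numpy as np, cv2
from bench import r
def world(p, uv, z):
    K=np.array(p["K"],float); d=np.array(p["dist_coeffs"],float); T=np.array(p["extrinsics"],float)
    n=cv2.undistortPoints(np.array([[uv]],float),K,d)[0,0]
    v=T[:3,:3]@np.array([n[0],n[1],1]); o=T[:3,3]
    return (o+v*(z-o[2])/v[2]).round(1)
def pix(p,X):
    T=np.linalg.inv(np.array(p["extrinsics"],float))
    return cv2.projectPoints(np.array([X],float),cv2.Rodrigues(T[:3,:3])[0],T[:3,3],np.array(p["K"],float),np.array(p["dist_coeffs"],float))[0].ravel().round(1)
E
python3 - <<'E'
from h import *
s=r.sense(); print({k:np.round(s[k],2) for k in("time","tool_pos","tcp_rot","finger_gap","ft_force")})
t=r.snapshot("top"); sd=r.snapshot("side")
cv2.imwrite("pics/a.png",np.vstack([t["pixels"]]));cv2.imwrite("pics/b.png",sd["pixels"])
for nm,p in(("top",t),("side",sd)):
  print(nm,np.array(p["extrinsics"]).round(2).tolist())
  for k,z in(("lid1",76),("canister1",0),("ejector",0),("post_top",64),("stone",0),("stone_top",30),("spool",0),("hammer",0),("screwdriver",0)):
    for q in r.landmark_of(p,k): print(k,np.round(q["xy"],1),round(q["score"],2),world(p,q["xy"],z))
E
```

```text
{'time': np.float64(0.0), 'tool_pos': array([213.23, 560.22, 230.23]), 'tcp_rot': array([-1.7989e+02, -1.0000e-02,  1.5916e+02]), 'finger_gap': np.float64(85.4), 'ft_force': array([-0.54,  0.01, -0.59])}
top [[0.01, -0.98, 0.19, 427.38], [-1.0, -0.01, 0.01, -35.74], [-0.0, -0.19, -0.98, 1014.81], [0.0, 0.0, 0.0, 1.0]]
lid1 [189.9 195.3] 0.95 [602.4 124.5  76. ]
lid1 [189.3 240.8] 0.87 [487.2 121.7  76. ]
lid1 [174.7 157.3] 0.83 [702.4 167.6  76. ]
lid1 [127.2 190.8] 0.81 [613.1 284.6  76. ]
lid1 [259.7 200.2] 0.58 [590.7 -53.2  76. ]
lid1 [258.4 203. ] 0.19 [583.5 -49.9  76. ]
canister1 [133.4 197.7] 0.65 [608.9 292.2   0. ]
canister1 [193.9 200.8] 0.48 [601.2 125.9   0. ]
canister1 [258.3 203.9] 0.48 [593.6 -50.8   0. ]
ejector [326.7 202.7] 0.6 [ 598.1 -237.9    0. ]
post_top [331.  196.8] 0.6 [ 602.8 -236.6   64. ]
post_top [132.2 197.4] 0.2 [598.2 274.7  64. ]
stone [320.8 260.1] 0.68 [ 443.3 -217.3    0. ]
stone_top [322.2 259.1] 0.8 [ 445.4 -215.6   30. ]
stone_top [259.4 199.9] 0.53 [599.5 -53.2  30. ]
spool [285.8 130.3] 0.75 [ 805.9 -128.3    0. ]
hammer [212.6 136.9] 0.82 [
[... 447 characters left out ...]
443.5  49.7  76. ]
lid1 [235.9 157.2] 0.61 [655.3  93.9  76. ]
canister1 [185.7 154.3] 0.94 [609.3 292.4   0. ]
canister1 [214.2 180.3] 0.91 [601.  127.6   0. ]
canister1 [257.7 215.6] 0.76 [601.1 -67.7   0. ]
ejector [305.4 253.1] 0.75 [ 603.6 -243.2    0. ]
ejector [214.4 161.6] 0.16 [656.6 203.7   0. ]
post_top [306.4 231.8] 0.96 [ 606.4 -235.3   64. ]
stone [247.1 282.7] 0.9 [ 437.  -224.9   -0. ]
stone_top [245.4 272.1] 0.65 [ 437.4 -218.2   30. ]
spool [330.2 195.8] 0.94 [ 812.9 -132.3    0. ]
spool [372.1 272.4] 0.2 [ 681.2 -387.7   -0. ]
hammer [309.6 232.6] 0.69 [ 662.2 -199.6   -0. ]
hammer [273.  167.6] 0.68 [776.5  68.2   0. ]
screwdriver [374.3 272.6] 0.75 [ 684.7 -391.5    0. ]
```

View pics/a.png

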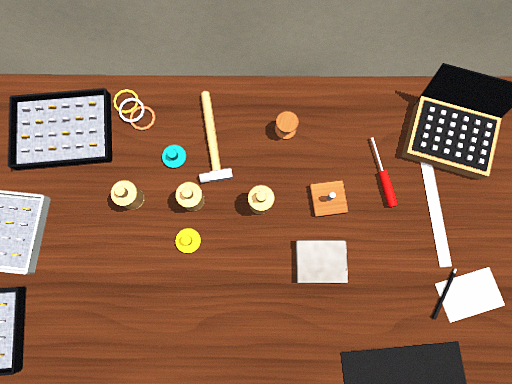

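View pics/b.png

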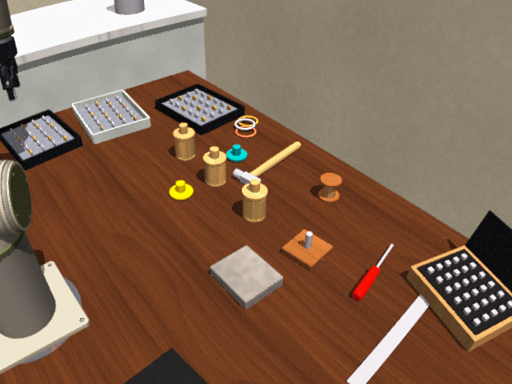

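In the top picture, the canisters with wooden lids are at (124,193), (189,197) and (261,200). The turquoise (174,157) and yellow (188,240) lids lie loose on the table and are look-alikes, so I'll leave them alone. Only the three wood-coloured lids sitting on canisters fit the description. I'll confirm that in a crop before reaching.

```bash
python3 -c "
import cv2;a=cv2.imread('pics/a.png')[130:270,90:290];cv2.imwrite('pics/c.png',cv2.resize(a,None,fx=4,fy=4,interpolation=cv2.INTER_CUBIC))"
```

```text
(no output)
```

View pics/c.png

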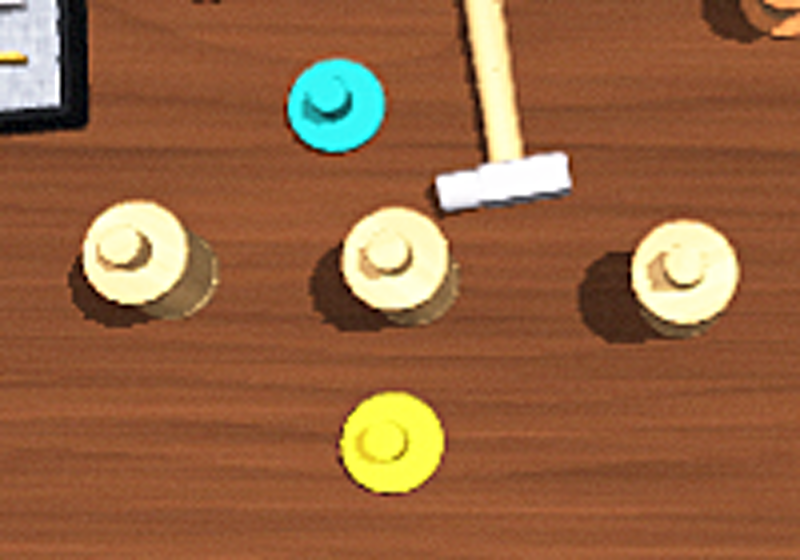

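Emit:
{"fn": "carry_out", "kwargs": {
  "commands": [
    {"jaw": 0.05, "spin": -0.121, "translation": [0, 0, 0]},
    {"jaw": 0.05, "spin": -0.121, "translation": [0, 0, 0]},
    {"jaw": 0.05, "spin": -0.121, "translation": [0, 0, 0]},
    {"jaw": 0.05, "spin": 0, "translation": [-0.03, -0.021, 0]},
    {"jaw": 0.05, "spin": 0, "translation": [-0.03, -0.021, 0]},
    {"jaw": 0.05, "spin": 0, "translation": [-0.03, -0.021, 0]},
    {"jaw": 0.05, "spin": 0, "translation": [-0.03, -0.021, 0]},
    {"jaw": 0.05, "spin": 0, "translation": [-0.03, -0.021, 0]}
  ],
  "squeeze": 30
}}

```text
time: 1.67
tool_pos: [364.5, 454.6, 231.4]
tcp_rot: [180.0, 0.0, 180.0]
ft_force: [0.3, 0.4, -0.0]
finger_gap: 50.4
grip_force: 0.0
```

Emit:
{"fn": "carry_out", "kwargs": {
  "commands": [
    {"jaw": 0.05, "spin": 0, "translation": [-0.03, -0.021, 0]},
    {"jaw": 0.05, "spin": 0, "translation": [-0.03, -0.021, 0]},
    {"jaw": 0.05, "spin": 0, "translation": [-0.03, -0.021, 0]},
    {"jaw": 0.05, "spin": 0, "translation": [-0.03, -0.021, 0]},
    {"jaw": 0.05, "spin": 0, "translation": [-0.025, -0.021, 0]},
    {"jaw": 0.05, "spin": 0, "translation": [-0.02, -0.021, 0]},
    {"jaw": 0.05, "spin": 0, "translation": [-0.01, -0.011, 0]},
    {"jaw": 0.05, "spin": 0, "translation": [0, 0, 0]}
  ]
}}

```text
time: 2.33
tool_pos: [540.3, 315.8, 231.1]
tcp_rot: [-180.0, 0.0, 179.7]
ft_force: [-0.4, 0.0, -0.1]
finger_gap: 50.2
grip_force: 0.0
```

Run:
```python
from h import *
s=r.sense(); print({k:np.round(s[k],2) for k in("time","tool_pos","tcp_rot","finger_gap","ft_force")})
p=r.snapshot("wrist"); cv2.imwrite("pics/d.png",p["pixels"])
print(np.array(p["extrinsics"]).round(2).tolist())
for k,z in(("lid1",71),("canister1",0)):
    for q in r.landmark_of(p,k): print(k,np.round(q["xy"],1),round(q["score"],2),world(p,q["xy"],z))
for q in r.regions_of(p,"lid1"): 
    m=q["pixels"];v,u=np.where(m);print(round(q["score"],2),u.min(),u.max(),v.min(),v.max(),np.round(q["xy"],1))
```

```text
{'time': np.float64(2.33), 'tool_pos': array([540.28, 315.79, 231.06]), 'tcp_rot': array([-1.7995e+02,  1.0000e-02,  1.7974e+02]), 'finger_gap': np.float64(50.15), 'ft_force': array([-0.36,  0.04, -0.14])}
[[0.0, 0.95, 0.32, 456.73], [1.0, -0.0, -0.0, 316.52], [-0.0, 0.32, -0.95, 373.3], [0.0, 0.0, 0.0, 1.0]]
lid1 [ 56.4 237.5] 0.92 [604.7 123.9  71. ]
lid1 [148.3 295.3] 0.75 [671.1 206.9  71. ]
lid1 [ 85.2 113.2] 0.73 [486.4 171.4  71. ]
lid1 [231.  239.8] 0.63 [607.8 294.1  71. ]
canister1 [230.4 211.6] 0.74 [606.7 289.1   0. ]
canister1 [ 92.9 207.8] 0.56 [601.3 128.8   0. ]
0.96 123 153 279 311 [134.7 290.1]
0.88 47 111 81 144 [ 82.  112.2]
0.71 18 90 208 271 [ 54.7 241.3]
0.7 193 261 211 274 [231.4 244.6]
```

View pics/d.png

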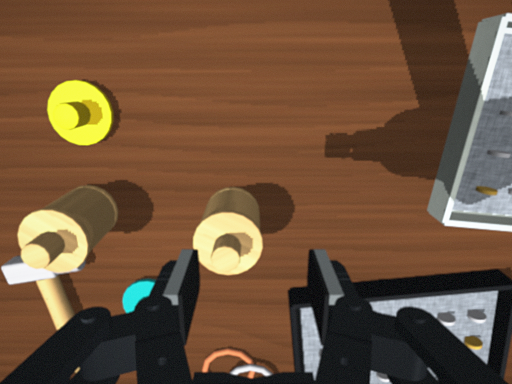

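The crop confirms three wooden lids on canisters, with the yellow and turquoise lids separate. In the wrist picture, canister A's lid disc is at (228,243) and B's at (54,241). I'll fit lid silhouettes for accurate centres.

```bash
cat >> h.py <<'E'
from scipy.optimize import least_squares
A=np.linspace(0,2*np.pi,72)
def ring(x,y,R,z): return np.c_[x+R*np.cos(A),y+R*np.sin(A),np.full(72,z)]
def proj(p,P):
    T=np.linalg.inv(np.array(p["extrinsics"],float))
    return cv2.projectPoints(P,cv2.Rodrigues(T[:3,:3])[0],T[:3,3],np.array(p["K"],float),np.array(p["dist_coeffs"],float))[0][:,0]
def bbox(a): return np.r_[a.min(0),a.max(0)]
def fit(p,m,rings,x0):
    "fit x,y of a stack of rings [(R,z)] to bbox of mask"
    v,u=np.where(m); b=np.array([u.min()-.5,v.min()-.5,u.max()+.5,v.max()+.5])
    f=lambda x: bbox(proj(p,np.vstack([ring(x[0],x[1],R,z) for R,z in rings])))-b
    s=least_squares(f,x0,loss="soft_l1"); return s.x.round(1),s.fun.round(1)
LID=lambda z:[(33,z+5),(33,z+13),(13,z+41)]
def fits(p,k,rings,z):
    for q in r.regions_of(p,k):
        w=world(p,q["xy"],z)[:2]; print(k,round(q["score"],2),np.round(q["xy"]),*fit(p,q["pixels"],rings,w))
E
python3 - <<'E'
from h import *
p=r.snapshot("wrist"); fits(p,"lid1",LID(71),90)
t=r.snapshot("top"); fits(t,"lid1",LID(71),90)
fits(t,"stone",[(0,30)],30); 
s=r.snapshot("side"); fits(s,"lid1",LID(71),90)
for P,n in((t,"top"),(s,"side")):
  for q in r.regions_of(P,"stone"):
    c=cv2.approxPolyDP(max(cv2.findContours(q["pixels"].astype(np.uint8),0,1)[0],key=len),5,True)[:,0]
    print(n,round(q["score"],2),[(tuple(map(int,a)),world(P,a,30)[:2].tolist()) for a in c])
  print([(np.round(q["xy"],1),round(q["score"],2)) for q in r.spot_in(P,"post_top")],[(np.round(q["xy"],1),round(q["score"],2)) for q in r.landmark_of(P,"post_top")])
E
```

```text
lid1 0.96 [ 77. 116.] [490.6 175.4] [-3.9 -1.4 13.4 14.9]
lid1 0.81 [224. 246.] [606.7 291.6] [-0.6 -0.5  0.6  0.7]
lid1 0.68 [ 48. 244.] [602.7 126.5] [-1.  -0.6  1.   0.8]
lid1 0.6 [129. 291.] [678.1 212.6] [-4.7 -2.2 27.6 29.1]
lid1 0.9 [259. 200.] [595.8 -55. ] [-0.1 -0.6  0.1  0.6]
lid1 0.79 [190. 243.] [487.9 125.4] [-0.6 -1.6  0.6  1.4]
lid1 0.69 [125. 192.] [606.7 290.8] [-1.1 -0.6  1.1  0.6]
lid1 0.68 [187. 195.] [602.4 128.5] [-0.8  0.4  0.8 -0.4]
lid1 0.64 [175. 158.] [704.9 169.8] [-1.1 -1.3  1.1  1.2]
stone 0.96 [322. 263.] [ 440.6 -212.4] [ 26.5  22.5 -26.5 -22.5]
lid1 0.84 [253. 194.] [594.6 -56.1] [-0.1  0.1  0.1 -0.1]
lid1 0.76 [182. 131.] [608.8 292.7] [-1.  -1.3  1.   0.9]
lid1 0.71 [214. 158.] [603. 126.] [-0.4 -0.1  0.4  0.1]
lid1 0.64 [238. 154.] [659.6  98.8] [-1.2 -1.9  1.2  1.2]
lid1 0.54 [181. 192.] [450.5  54.4] [-1.2 -1.1  1.2  0.8]
top 0.96 [((295, 242), [488.8, -146.2]), ((298, 282), [387.4, -152.2]), ((347, 281), [390.9, -277.0]), ((344, 240), [494.8, -273.7])]
[(array([325.7, 200. ]), 0.97), (array([320. , 260.8]), 0.57)] [(array([330.5, 196.1]), 0.95)]
side 0.73 [((243, 247), [481.4, -154.9]), ((212, 264), [393.8, -152.5]), ((210, 273), [374.8, -171.3]), ((247, 307), [380.6, -293.5]), ((282, 277), [490.9, -279.8])]
[(array([304.5, 248.2]), 0.96), (array([252.8, 194.1]), 0.65)] [(array([308.5, 235.6]), 0.73)]
```

Emit:
{"fn": "carry_out", "kwargs": {
  "commands": [
    {"jaw": 0.05, "translation": [-0.0335, -0.012, 0.02], "spin": 0},
    {"jaw": 0.05, "translation": [-0.0335, -0.012, 0.02], "spin": 0},
    {"jaw": 0.05, "translation": [0, 0, 0.025], "spin": 0},
    {"jaw": 0.05, "translation": [0, 0, 0.025], "spin": 0},
    {"jaw": 0.05, "translation": [0, 0, 0.02], "spin": 0},
    {"jaw": 0.05, "translation": [0, 0, 0.02], "spin": 0},
    {"jaw": 0.05, "translation": [0, 0, 0.013], "spin": 0},
    {"jaw": 0.05, "translation": [0, 0, 0], "spin": 0}
  ],
  "squeeze": 30
}}

```text
time: 3.85
tool_pos: [602.9, 293.4, 84.0]
tcp_rot: [-179.9, -0.3, 179.9]
ft_force: [-1.5, 0.4, 0.0]
finger_gap: 49.7
grip_force: 0.0
```

Emit:
{"fn": "carry_out", "kwargs": {
  "commands": [
    {"jaw": 0.015, "translation": [0, 0, 0], "spin": 0},
    {"jaw": 0.015, "translation": [0, 0, 0], "spin": 0},
    {"jaw": 0.015, "translation": [0, 0, 0], "spin": 0},
    {"jaw": 0.015, "translation": [0, 0, 0], "spin": 0},
    {"jaw": 0.015, "translation": [0, 0, -0.01], "spin": 0},
    {"jaw": 0.015, "translation": [0, 0, -0.02], "spin": 0},
    {"jaw": 0.015, "translation": [0, 0, -0.02], "spin": 0},
    {"jaw": 0.015, "translation": [0, 0, 0], "spin": 0}
  ]
}}

```text
time: 4.52
tool_pos: [608.2, 295.7, 145.2]
tcp_rot: [179.8, 0.5, 180.0]
ft_force: [1.2, 0.4, 0.8]
finger_gap: 24.8
grip_force: 29.9
```

Run:
```python
from h import *
p=r.snapshot("wrist");s=r.sense(); print({k:np.round(s[k],2) for k in("time","tool_pos","tcp_rot","finger_gap","ft_force","qd")})
cv2.imwrite("pics/e.png",p["pixels"])
```

```text
{'time': np.float64(4.57), 'tool_pos': array([607.64, 295.49, 143.14]), 'tcp_rot': array([179.84,   0.39, 179.96]), 'finger_gap': np.float64(24.3), 'ft_force': array([ 0.3 ,  0.33, -0.32]), 'qd': array([-0.03,  1.96,  2.69, -0.01, -1.3 ,  0.09])}
```

View pics/e.png

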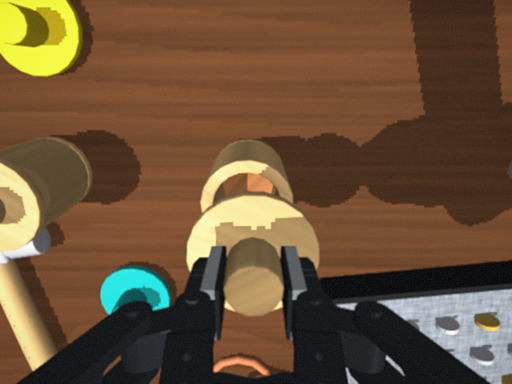

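The lid is held. Inside A, around (258,183), there is orange-brown wood far down, so A holds a blank. I'll lay this lid on the table and go to B.

Emit:
{"fn": "carry_out", "kwargs": {
  "commands": [
    {"jaw": 0.015, "translation": [0.02, 0, 0], "spin": 0},
    {"jaw": 0.015, "translation": [0.038, 0, 0], "spin": 0},
    {"jaw": 0.015, "translation": [0.038, 0, 0], "spin": 0},
    {"jaw": 0.015, "translation": [0.03, 0, 0], "spin": 0},
    {"jaw": 0.015, "translation": [0.01, 0, 0.02], "spin": 0},
    {"jaw": 0.015, "translation": [0, 0, 0.025], "spin": 0},
    {"jaw": 0.015, "translation": [0, 0, 0.02], "spin": 0},
    {"jaw": 0.015, "translation": [0, 0, 0.015], "spin": 0}
  ]
}}

```text
time: 5.23
tool_pos: [467.7, 294.1, 56.2]
tcp_rot: [-179.9, -0.1, 180.0]
ft_force: [0.3, 0.5, -0.4]
finger_gap: 25.0
grip_force: 29.9
```

Emit:
{"fn": "carry_out", "kwargs": {
  "commands": [
    {"jaw": 0.015, "translation": [0, 0, 0.015], "spin": 0},
    {"jaw": 0.015, "translation": [0, 0, 0.012], "spin": 0},
    {"jaw": 0.015, "translation": [0, 0, 0.008], "spin": 0},
    {"jaw": 0.015, "translation": [0, 0, 0.003], "spin": 0},
    {"jaw": 0.015, "translation": [0, 0, 0.002], "spin": 0},
    {"jaw": 0.015, "translation": [0, 0, 0], "spin": 0},
    {"jaw": 0.015, "translation": [0, 0, 0], "spin": 0},
    {"jaw": 0.05, "translation": [0, 0, 0], "spin": 0}
  ]
}}

```text
time: 5.9
tool_pos: [469.9, 294.8, 18.9]
tcp_rot: [180.0, 0.1, 180.0]
ft_force: [0.2, -0.1, 0.2]
finger_gap: 35.8
grip_force: 0.0
```

Emit:
{"fn": "carry_out", "kwargs": {
  "commands": [
    {"jaw": 0.05, "translation": [0, 0, 0], "spin": 0},
    {"jaw": 0.05, "translation": [0, 0, -0.015], "spin": 0},
    {"jaw": 0.05, "translation": [0, 0, -0.035], "spin": 0},
    {"jaw": 0.05, "translation": [0, 0, -0.04], "spin": 0},
    {"jaw": 0.05, "translation": [0, 0, -0.035], "spin": 0},
    {"jaw": 0.05, "translation": [-0.015, -0.018, -0.03], "spin": 0},
    {"jaw": 0.05, "translation": [-0.025, -0.032, -0.02], "spin": 0},
    {"jaw": 0.05, "translation": [-0.025, -0.032, -0.007], "spin": 0}
  ]
}}

```text
time: 6.57
tool_pos: [534.4, 216.0, 204.1]
tcp_rot: [179.9, 0.4, -179.9]
ft_force: [1.0, 0.6, 1.0]
finger_gap: 50.2
grip_force: 0.0
```

Emit:
{"fn": "carry_out", "kwargs": {
  "commands": [
    {"jaw": 0.05, "translation": [-0.025, -0.032, 0], "spin": 0},
    {"jaw": 0.05, "translation": [-0.025, -0.032, 0], "spin": 0},
    {"jaw": 0.05, "translation": [-0.018, -0.022, 0], "spin": 0},
    {"jaw": 0.05, "translation": [0, 0, 0.01], "spin": 0},
    {"jaw": 0.05, "translation": [0, 0, 0.02], "spin": 0},
    {"jaw": 0.05, "translation": [0, 0, 0.02], "spin": 0},
    {"jaw": 0.05, "translation": [0, 0, 0], "spin": 0},
    {"jaw": 0.05, "translation": [0, 0, 0], "spin": 0}
  ]
}}

```text
time: 7.23
tool_pos: [598.8, 129.1, 147.3]
tcp_rot: [-180.0, -0.2, 180.0]
ft_force: [0.1, 0.6, -0.0]
finger_gap: 49.9
grip_force: 0.0
```

Run:
```python
from h import *
s=r.sense(); print({k:np.round(s[k],2) for k in("time","tool_pos","tcp_rot","finger_gap","ft_force")})
p=r.snapshot("wrist"); fits(p,"lid1",LID(71),90)
p=r.snapshot("side"); fits(p,"lid1",LID(0),20)
```

```text
{'time': np.float64(7.23), 'tool_pos': array([598.8 , 129.09, 147.3 ]), 'tcp_rot': array([-179.98,   -0.19,  179.96]), 'finger_gap': np.float64(49.93), 'ft_force': array([ 0.1 ,  0.55, -0.  ])}
lid1 0.89 [474.  30.] [508.6 243.2] [-40.4  -1.    3.4  62. ]
lid1 0.89 [  7. 212.] [605.9  -5.2] [-3.7 -1.1 78.4 19.2]
lid1 0.81 [264.  45.] [508.9 134.9] [-14.5  -1.   16.2  33.4]
lid1 0.8 [293. 306.] [680.6 152.8] [-36.6  -1.8  15.   25.7]
lid1 0.78 [251. 220.] [603.1 126.7] [-0.5 -0.6  0.5  0.8]
lid1 0.69 [254. 196.] [650.5   7. ] [ 0.6  0.1 -0.6 -0.1]
lid1 0.65 [236. 155.] [724.5 182.9] [-0.2 -0.1  0.2  0.1]
lid1 0.62 [216. 156.] [661.1 208.8] [ 1.2  0.3 -1.2 -0.3]
lid1 0.54 [144. 170.] [469.5 289.7] [-0.3 -0.1  0.3  0. ]
lid1 0.53 [181. 191.] [492.3 133.8] [-0.5 -1.   0.5  0.8]
```

Emit:
{"fn": "carry_out", "kwargs": {
  "commands": [
    {"jaw": 0.05, "translation": [0, 0, 0.015], "spin": 0},
    {"jaw": 0.05, "translation": [0, 0, 0.02], "spin": 0},
    {"jaw": 0.05, "translation": [0, 0, 0.015], "spin": 0},
    {"jaw": 0.05, "translation": [0, 0, 0.008], "spin": 0},
    {"jaw": 0.05, "translation": [0, 0, 0.004], "spin": 0},
    {"jaw": 0.05, "translation": [0, 0, 0], "spin": 0},
    {"jaw": 0.015, "translation": [0, 0, 0], "spin": 0},
    {"jaw": 0.015, "translation": [0, 0, 0], "spin": 0}
  ]
}}

```text
time: 8.1
tool_pos: [601.1, 129.1, 88.2]
tcp_rot: [180.0, 0.1, 180.0]
ft_force: [0.3, -1.5, 0.9]
finger_gap: 26.5
grip_force: 0.2
```

Emit:
{"fn": "carry_out", "kwargs": {
  "commands": [
    {"jaw": 0.015, "translation": [0, 0, 0], "spin": 0},
    {"jaw": 0.015, "translation": [0, 0, 0], "spin": 0},
    {"jaw": 0.015, "translation": [0, 0, -0.01], "spin": 0},
    {"jaw": 0.015, "translation": [0, 0, -0.02], "spin": 0},
    {"jaw": 0.015, "translation": [0, 0, -0.015], "spin": 0},
    {"jaw": 0.015, "translation": [0, 0, -0.005], "spin": 0},
    {"jaw": 0.015, "translation": [0, 0, 0], "spin": 0},
    {"jaw": 0.015, "translation": [0, 0, 0], "spin": 0}
  ]
}}

```text
time: 8.77
tool_pos: [600.1, 129.0, 136.7]
tcp_rot: [180.0, 0.0, 180.0]
ft_force: [-0.1, -0.2, -1.2]
finger_gap: 24.7
grip_force: 29.5
```

Run:
```python
from h import *
p=r.snapshot("wrist"); t=r.snapshot("top")["pixels"][140:260,80:300]
cv2.imwrite("pics/f.png",np.hstack([p["pixels"][60:320,100:400],cv2.resize(t,(477,260),interpolation=cv2.INTER_CUBIC)]))
```

```text
(no output)
```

View pics/f.png

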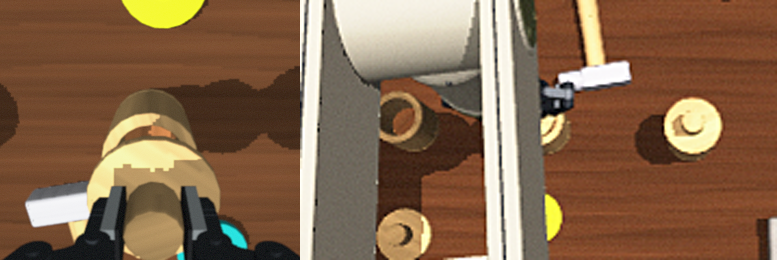

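B at (160,127) in this crop also shows orange-brown wood deep inside, the same as A, so it holds a blank. I'll lay its lid at about (470,40) and go to C.

Emit:
{"fn": "carry_out", "kwargs": {
  "commands": [
    {"jaw": 0.015, "translation": [0.02, -0.013, 0], "spin": 0},
    {"jaw": 0.015, "translation": [0.032, -0.022, 0], "spin": 0},
    {"jaw": 0.015, "translation": [0.033, -0.023, 0], "spin": 0},
    {"jaw": 0.015, "translation": [0.03, -0.02, 0], "spin": 0},
    {"jaw": 0.015, "translation": [0.015, -0.011, 0.02], "spin": 0},
    {"jaw": 0.015, "translation": [0, 0, 0.025], "spin": 0},
    {"jaw": 0.015, "translation": [0, 0, 0.02], "spin": 0},
    {"jaw": 0.015, "translation": [0, 0, 0.015], "spin": 0}
  ]
}}

```text
time: 9.53
tool_pos: [467.9, 39.8, 53.9]
tcp_rot: [180.0, -0.2, 179.9]
ft_force: [-0.4, 0.6, -0.0]
finger_gap: 24.9
grip_force: 29.6
```

Emit:
{"fn": "carry_out", "kwargs": {
  "commands": [
    {"jaw": 0.015, "translation": [0, 0, 0.015], "spin": 0},
    {"jaw": 0.015, "translation": [0, 0, 0.012], "spin": 0},
    {"jaw": 0.015, "translation": [0, 0, 0.008], "spin": 0},
    {"jaw": 0.015, "translation": [0, 0, 0.002], "spin": 0},
    {"jaw": 0.015, "translation": [0, 0, 0.001], "spin": 0},
    {"jaw": 0.015, "translation": [0, 0, 0], "spin": 0},
    {"jaw": 0.015, "translation": [0, 0, 0], "spin": 0},
    {"jaw": 0.05, "translation": [0, 0, 0], "spin": 0}
  ]
}}

```text
time: 10.2
tool_pos: [470.8, 40.1, 19.5]
tcp_rot: [-180.0, 0.1, 180.0]
ft_force: [0.5, 0.3, 0.1]
finger_gap: 35.8
grip_force: 0.0
```

Emit:
{"fn": "carry_out", "kwargs": {
  "commands": [
    {"jaw": 0.05, "translation": [0, 0, 0], "spin": 0},
    {"jaw": 0.05, "translation": [0, 0, -0.015], "spin": 0},
    {"jaw": 0.05, "translation": [0, 0, -0.035], "spin": 0},
    {"jaw": 0.05, "translation": [0, 0, -0.035], "spin": 0},
    {"jaw": 0.05, "translation": [-0.01, -0.008, -0.03], "spin": 0},
    {"jaw": 0.05, "translation": [-0.025, -0.02, -0.02], "spin": 0},
    {"jaw": 0.05, "translation": [-0.025, -0.02, 0], "spin": 0},
    {"jaw": 0.05, "translation": [-0.025, -0.02, 0], "spin": 0}
  ]
}}

```text
time: 10.87
tool_pos: [557.9, -28.9, 157.0]
tcp_rot: [-180.0, 0.3, 180.0]
ft_force: [-0.3, 0.1, 0.3]
finger_gap: 49.7
grip_force: 0.0
```

Emit:
{"fn": "carry_out", "kwargs": {
  "commands": [
    {"jaw": 0.05, "translation": [-0.022, -0.015, 0], "spin": 0},
    {"jaw": 0.05, "translation": [-0.013, -0.008, 0], "spin": 0},
    {"jaw": 0.05, "translation": [-0.005, -0.004, 0], "spin": 0},
    {"jaw": 0.05, "translation": [0, 0, 0], "spin": 0},
    {"jaw": 0.05, "translation": [0, 0, 0], "spin": 0},
    {"jaw": 0.05, "translation": [0, 0, 0], "spin": 0},
    {"jaw": 0.05, "translation": [0, 0, 0], "spin": 0},
    {"jaw": 0.05, "translation": [0, 0, 0], "spin": 0}
  ]
}}

```text
time: 11.53
tool_pos: [594.5, -54.3, 153.9]
tcp_rot: [180.0, 0.0, -180.0]
ft_force: [-0.4, -0.2, -0.3]
finger_gap: 49.8
grip_force: 0.0
```

Run:
```python
from h import *
s=r.sense(); print({k:np.round(s[k],2) for k in("time","tool_pos","tcp_rot","finger_gap","ft_force")})
p=r.snapshot("wrist"); fits(p,"lid1",LID(71),90)
p=r.snapshot("side"); fits(p,"lid1",LID(0),20)
```

```text
{'time': np.float64(11.53), 'tool_pos': array([594.49, -54.31, 153.89]), 'tcp_rot': array([ 180.,    0., -180.]), 'finger_gap': np.float64(49.81), 'ft_force': array([-0.41, -0.21, -0.26])}
lid1 0.98 [484. 300.] [679.4 107.8] [-35.7  -1.8   3.9  22.3]
lid1 0.76 [250. 208.] [597.1 -55.8] [-0.7 -1.1  0.7  2.3]
lid1 0.58 [377.  33.] [503.6  12.5] [-24.4  -1.1   3.3  51.9]
lid1 0.95 [193. 213.] [472.1  38.8] [-0.2 -0.6  0.2  0.6]
lid1 0.9 [180. 191.] [492.  130.7] [-0.   0.6  0.  -0.6]
lid1 0.84 [255. 194.] [653.9   9. ] [ 1.1  1.3 -1.1 -1. ]
lid1 0.79 [238. 154.] [719.3 186.2] [-3.1 -1.9  3.2  1.2]
lid1 0.7 [147. 167.] [472.  291.2] [-0.8 -0.6  0.8  0.5]
lid1 0.46 [304. 249.] [ 586.9 -252.8] [  9.1  13.2 -13.8  -1.8]
lid1 0.28 [248. 276.] [ 402.1 -240.3] [ 14.4  32.6 -27.2  -1.9]
```

Emit:
{"fn": "carry_out", "kwargs": {
  "commands": [
    {"jaw": 0.05, "translation": [-0.001, -0.001, 0.015], "spin": 0},
    {"jaw": 0.05, "translation": [0, 0, 0.02], "spin": 0},
    {"jaw": 0.05, "translation": [0, 0, 0.018], "spin": 0},
    {"jaw": 0.05, "translation": [0, 0, 0.009], "spin": 0},
    {"jaw": 0.05, "translation": [0, 0, 0.004], "spin": 0},
    {"jaw": 0.05, "translation": [0, 0, 0], "spin": 0},
    {"jaw": 0.015, "translation": [0, 0, 0], "spin": 0},
    {"jaw": 0.015, "translation": [0, 0, 0], "spin": 0}
  ]
}}

```text
time: 12.4
tool_pos: [597.0, -56.2, 89.2]
tcp_rot: [-180.0, 0.1, 180.0]
ft_force: [-0.6, -0.5, 0.6]
finger_gap: 26.6
grip_force: 0.1
```

Emit:
{"fn": "carry_out", "kwargs": {
  "commands": [
    {"jaw": 0.015, "translation": [0, 0, 0], "spin": 0},
    {"jaw": 0.015, "translation": [0, 0, 0], "spin": 0},
    {"jaw": 0.015, "translation": [0, 0, -0.01], "spin": 0},
    {"jaw": 0.015, "translation": [0, 0, -0.02], "spin": 0},
    {"jaw": 0.015, "translation": [0, 0, -0.015], "spin": 0},
    {"jaw": 0.015, "translation": [0.015, 0, -0.005], "spin": 0},
    {"jaw": 0.015, "translation": [0.03, 0, 0], "spin": 0},
    {"jaw": 0.015, "translation": [0.035, 0, 0], "spin": 0}
  ]
}}

```text
time: 13.07
tool_pos: [516.6, -56.1, 139.3]
tcp_rot: [-180.0, 0.2, 180.0]
ft_force: [0.2, 0.4, -0.3]
finger_gap: 25.0
grip_force: 29.5
```

Emit:
{"fn": "carry_out", "kwargs": {
  "commands": [
    {"jaw": 0.015, "translation": [0.03, 0, 0], "spin": 0},
    {"jaw": 0.015, "translation": [0.015, 0, 0.015], "spin": 0},
    {"jaw": 0.015, "translation": [0, 0, 0.025], "spin": 0},
    {"jaw": 0.015, "translation": [0, 0, 0.025], "spin": 0},
    {"jaw": 0.015, "translation": [0, 0, 0.02], "spin": 0},
    {"jaw": 0.015, "translation": [0, 0, 0.015], "spin": 0},
    {"jaw": 0.015, "translation": [0, 0, 0.01], "spin": 0},
    {"jaw": 0.015, "translation": [0, 0, 0.004], "spin": 0}
  ]
}}

```text
time: 13.73
tool_pos: [470.0, -55.7, 22.6]
tcp_rot: [180.0, -0.1, 180.0]
ft_force: [-0.4, 1.6, -0.9]
finger_gap: 24.9
grip_force: 29.5
```

Emit:
{"fn": "carry_out", "kwargs": {
  "commands": [
    {"jaw": 0.015, "translation": [0, 0, 0.002], "spin": 0},
    {"jaw": 0.015, "translation": [0, 0, 0], "spin": 0},
    {"jaw": 0.015, "translation": [0, 0, 0], "spin": 0},
    {"jaw": 0.015, "translation": [0, 0, 0], "spin": 0},
    {"jaw": 0.015, "translation": [0, 0, 0], "spin": 0},
    {"jaw": 0.015, "translation": [0, 0, 0], "spin": 0},
    {"jaw": 0.015, "translation": [0, 0, 0], "spin": 0},
    {"jaw": 0.015, "translation": [0, 0, 0], "spin": 0}
  ]
}}

```text
time: 14.4
tool_pos: [471.1, -55.9, 21.9]
tcp_rot: [-180.0, 0.0, 180.0]
ft_force: [-0.4, -0.3, -0.1]
finger_gap: 25.0
grip_force: 29.5
```

Emit:
{"fn": "carry_out", "kwargs": {
  "commands": [
    {"jaw": 0.015, "translation": [0, 0, 0.002], "spin": 0},
    {"jaw": 0.015, "translation": [0, 0, 0.0015], "spin": 0},
    {"jaw": 0.015, "translation": [0, 0, 0], "spin": 0},
    {"jaw": 0.05, "translation": [0, 0, 0], "spin": 0},
    {"jaw": 0.05, "translation": [0, 0, 0], "spin": 0},
    {"jaw": 0.05, "translation": [0, 0, -0.015], "spin": 0},
    {"jaw": 0.05, "translation": [0, 0, -0.035], "spin": 0},
    {"jaw": 0.0854, "translation": [0, 0, -0.04], "spin": 0}
  ]
}}

```text
time: 15.07
tool_pos: [468.3, -55.3, 106.4]
tcp_rot: [179.9, -0.4, 180.0]
ft_force: [1.2, 0.7, 0.6]
finger_gap: 60.8
grip_force: 0.0
```

Emit:
{"fn": "carry_out", "kwargs": {
  "commands": [
    {"jaw": 0.0854, "translation": [0, 0, -0.035], "spin": 0},
    {"jaw": 0.0854, "translation": [-0.02, 0, -0.02], "spin": 0},
    {"jaw": 0.0854, "translation": [-0.03, 0, -0.01], "spin": 0},
    {"jaw": 0.0854, "translation": [-0.02, 0, 0], "spin": 0},
    {"jaw": 0.0854, "translation": [0, 0, 0], "spin": 0},
    {"jaw": 0.0854, "translation": [0, 0, 0], "spin": 0},
    {"jaw": 0.0854, "translation": [0, 0, 0], "spin": 0},
    {"jaw": 0.0854, "translation": [0, 0, 0], "spin": 0}
  ]
}}

```text
time: 15.73
tool_pos: [539.8, -55.9, 172.4]
tcp_rot: [180.0, -0.1, 180.0]
ft_force: [0.9, 0.3, -0.7]
finger_gap: 85.4
grip_force: 0.0
```

Run:
```python
from h import *
s=r.sense(); print({k:np.round(s[k],2) for k in("time","tool_pos","tcp_rot","finger_gap","ft_force")})
p=r.snapshot("wrist"); fits(p,"canister1",[(31,0),(31,76)],40)
for k in("post_top","ejector"): print(k,[(q["xy"],round(q["score"],2),world(p,q["xy"],64 if k[0]=="p" else 0)) for q in r.landmark_of(p,k)])
t=r.snapshot("side"); fits(t,"canister1",[(31,0),(31,76)],40)
cv2.imwrite("pics/g.png",np.hstack([p["pixels"],cv2.resize(t["pixels"][140:320,190:345],(288,384))]))
```

```text
{'time': np.float64(15.73), 'tool_pos': array([539.83, -55.86, 172.39]), 'tcp_rot': array([ 1.7999e+02, -1.0000e-01,  1.7995e+02]), 'finger_gap': np.float64(85.42), 'ft_force': array([ 0.95,  0.31, -0.74])}
canister1 0.64 [253. 238.] [596.1 -56.1] [-0.4 -1.6  0.4  1.5]
canister1 0.56 [463. 251.] [603.2 120. ] [-6.8 -0.9  1.3  1.1]
canister1 0.34 [ 68. 239.] [ 588.3 -220.3] [ 1.1 -2.1 -3.1  1.1]
post_top [([31.7, 268.0], 0.6, array([ 607.4, -240.5,   64. ]))]
ejector [([72.2, 238.4], 0.73, array([ 611.5, -239. ,    0. ]))]
canister1 0.82 [186. 144.] [607.2 292.4] [-0.5 -0.9  0.5  0.7]
canister1 0.76 [258. 207.] [593.2 -58. ] [ 0.7 -0.5 -0.7  0.5]
canister1 0.6 [214. 171.] [600.  123.7] [ 0.1 -0.3 -0.1  0.2]
canister1 0.17 [264. 170.] [766.4  12.7] [40.   7.6 -4.  -1.4]
```

View pics/g.png

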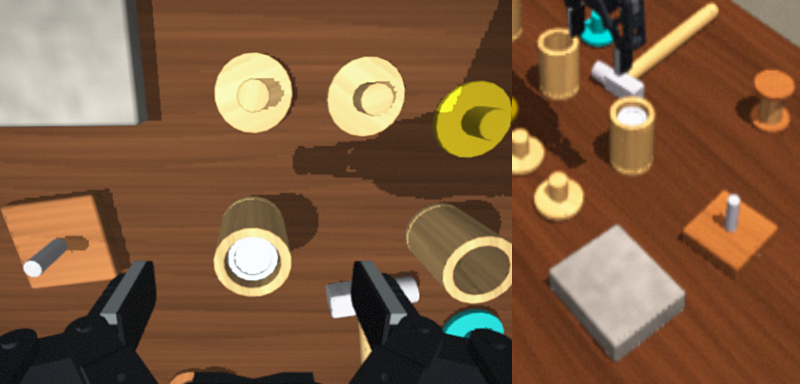

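C's die shows at (253,257), and the post top is near (33,268). Now I'll grasp canister C high on its side and lift it.

Emit:
{"fn": "carry_out", "kwargs": {
  "commands": [
    {"jaw": 0.0854, "translation": [-0.02, 0, 0], "spin": 0},
    {"jaw": 0.0854, "translation": [-0.025, 0, 0.01], "spin": 0},
    {"jaw": 0.0854, "translation": [-0.011, 0, 0.02], "spin": 0},
    {"jaw": 0.0854, "translation": [0, 0, 0.02], "spin": 0},
    {"jaw": 0.0854, "translation": [0, 0, 0.02], "spin": 0},
    {"jaw": 0.0854, "translation": [0, 0, 0.02], "spin": 0},
    {"jaw": 0.0854, "translation": [0, 0, 0.02], "spin": 0},
    {"jaw": 0.0854, "translation": [0, 0, 0.012], "spin": 0}
  ],
  "squeeze": 50
}}

```text
time: 16.7
tool_pos: [595.5, -55.8, 48.6]
tcp_rot: [180.0, -0.2, 180.0]
ft_force: [-0.8, 0.4, -0.4]
finger_gap: 85.2
grip_force: 0.0
```

Emit:
{"fn": "carry_out", "kwargs": {
  "commands": [
    {"jaw": 0.0854, "translation": [0, 0, 0.006], "spin": 0},
    {"jaw": 0.0854, "translation": [0, 0, 0.002], "spin": 0},
    {"jaw": 0.0854, "translation": [0, 0, 0], "spin": 0},
    {"jaw": 0.0854, "translation": [0, 0, 0], "spin": 0},
    {"jaw": 0.05, "translation": [0, 0, 0], "spin": 0},
    {"jaw": 0.05, "translation": [0, 0, 0], "spin": 0},
    {"jaw": 0.05, "translation": [0, 0, 0], "spin": 0},
    {"jaw": 0.05, "translation": [0, 0, 0], "spin": 0}
  ]
}}

```text
time: 17.37
tool_pos: [598.1, -56.4, 44.9]
tcp_rot: [-180.0, 0.1, 180.0]
ft_force: [-1.3, -0.3, 6.6]
finger_gap: 60.4
grip_force: 54.5
```

Run:
```python
from h import *
s=r.sense(); print({k:np.round(s[k],2) for k in("time","tool_pos","tcp_rot","finger_gap","ft_force","grip_force")})
p=r.snapshot("wrist"); cv2.imwrite("pics/h.png",p["pixels"]); fits(p,"canister1",[(31,0),(31,76)],40)
```

```text
{'time': np.float64(17.37), 'tool_pos': array([598.1 , -56.35,  44.94]), 'tcp_rot': array([-1.7997e+02,  1.4000e-01,  1.7995e+02]), 'finger_gap': np.float64(60.42), 'ft_force': array([-1.27, -0.26,  6.59]), 'grip_force': np.float64(54.47)}
canister1 0.83 [251. 250.] [596.3 -56. ] [-2.1 -1.5  2.1  3.2]
canister1 0.43 [509. 241.] [628.8  19.9] [-180.1   -1.7    0.9  162.5]
```

View pics/h.png

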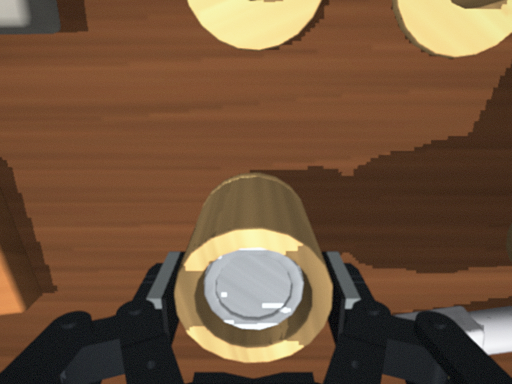

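The canister is squarely held, with the die visible at (253,288). I'll lift it and hover beside the post for a better fix.

Emit:
{"fn": "carry_out", "kwargs": {
  "commands": [
    {"jaw": 0.05, "translation": [0, 0, -0.005], "spin": 0},
    {"jaw": 0.05, "translation": [0, 0, -0.015], "spin": 0},
    {"jaw": 0.05, "translation": [0, 0, -0.025], "spin": 0},
    {"jaw": 0.05, "translation": [0, 0, -0.025], "spin": 0},
    {"jaw": 0.05, "translation": [0, 0, -0.02], "spin": 0},
    {"jaw": 0.05, "translation": [0, -0.01, -0.01], "spin": 0},
    {"jaw": 0.05, "translation": [-0.004, -0.02, 0], "spin": 0},
    {"jaw": 0.05, "translation": [-0.004, -0.025, 0], "spin": 0}
  ]
}}

```text
time: 18.13
tool_pos: [605.3, -111.0, 144.0]
tcp_rot: [-180.0, 0.1, -179.9]
ft_force: [0.5, -0.1, -4.7]
finger_gap: 60.3
grip_force: 55.6
```

Emit:
{"fn": "carry_out", "kwargs": {
  "commands": [
    {"jaw": 0.05, "translation": [0, -0.02, 0], "spin": 0},
    {"jaw": 0.05, "translation": [0, -0.012, 0], "spin": 0},
    {"jaw": 0.05, "translation": [0, -0.005, 0], "spin": 0},
    {"jaw": 0.05, "translation": [0, 0, 0], "spin": 0},
    {"jaw": 0.05, "translation": [0, 0, 0], "spin": 0},
    {"jaw": 0.05, "translation": [0, 0, 0], "spin": 0},
    {"jaw": 0.05, "translation": [0, 0, 0], "spin": 0},
    {"jaw": 0.05, "translation": [0, 0, 0], "spin": 0}
  ]
}}

```text
time: 18.8
tool_pos: [605.0, -147.1, 143.2]
tcp_rot: [180.0, -0.0, -180.0]
ft_force: [0.2, 0.0, -3.3]
finger_gap: 60.5
grip_force: 55.6
```

Run:
```python
from h import *
s=r.sense(); print({k:np.round(s[k],2) for k in("time","tool_pos","tcp_rot","finger_gap","ft_force","grip_force")})
p=r.snapshot("wrist"); t=r.snapshot("top"); d=r.snapshot("side")
for n,P in(("w",p),("t",t),("s",d)):
  for k,z in(("post_top",64),("ejector",0)): print(n,k,[(np.round(q["xy"],1),round(q["score"],2),world(P,q["xy"],z)) for q in r.landmark_of(P,k)])
zc=s["tool_pos"][2]-43.5
fits(p,"canister1",[(31,zc),(31,zc+76)],zc+40)
# pictures with base corners
for n,P in(("t",t),("s",d)):
  for q in r.regions_of(P,"ejector"):
    c=cv2.approxPolyDP(max(cv2.findContours(q["pixels"].astype(np.uint8),0,1)[0],key=len),3,True)[:,0]
    print(n,round(q["score"],2),[(tuple(map(int,a)),world(P,a,20)[:2].tolist()) for a in c])
T=np.zeros((384,288,3),np.uint8);T[:192]=cv2.resize(t["pixels"][160:232,280:388],(288,192),interpolation=cv2.INTER_CUBIC)
T[192:]=cv2.resize(d["pixels"][215:287,250:358],(288,192),interpolation=cv2.INTER_CUBIC)
cv2.imwrite("pics/i.png",np.hstack([p["pixels"],T]))
```

```text
{'time': np.float64(18.8), 'tool_pos': array([ 604.99, -147.06,  143.21]), 'tcp_rot': array([ 179.99,   -0.  , -179.98]), 'finger_gap': np.float64(60.53), 'ft_force': array([ 0.22,  0.01, -3.33]), 'grip_force': np.float64(55.58)}
w post_top [(array([116.8, 208.8]), 0.76, array([ 608.4, -241.1,   64. ]))]
w ejector [(array([148.4, 185.4]), 0.63, array([ 611.7, -237.9,    0. ]))]
t post_top [(array([330.5, 195.7]), 0.77, array([ 605.6, -235.4,   64. ]))]
t ejector [(array([326.8, 202. ]), 0.92, array([ 600. , -238.2,    0. ]))]
s post_top [(array([305.3, 252. ]), 0.18, array([ 558.8, -279.5,   64. ]))]
s ejector [(array([303.8, 250.5]), 0.55, array([ 606.7, -234.6,    0. ]))]
canister1 0.91 [247. 249.] [ 602.7 -147.1] [-3.1 -1.6  3.1  4.1]
canister1 0.67 [479. 268.] [638.8 -71. ] [-110.4   -1.7    0.9   71.8]
canister1 0.25 [154.  21.] [ 531.7 -177.9] [ -1.5  -0.7   3.5 164.1]
t 0.72 [((342, 181), [654.6, -277.1]), ((332, 190), [629.6, -249.2]), ((311, 196), [612.8, -192.3]), ((315, 216), [558.6, -201.6]), ((340, 213), [567.1, -268.4])]
s 0.92 [((302, 231), [635.3, -196.8]), ((281, 252), [546.7, -216.3]), ((311, 270), [561.8, -300.7]), ((331, 245), [655.7, -275.9])]
```

View pics/i.png

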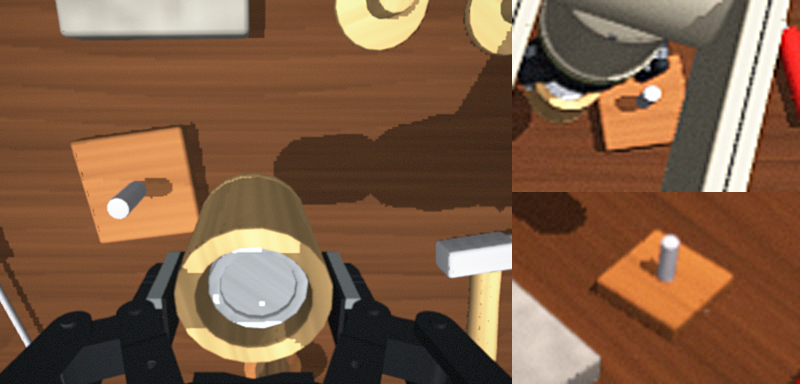

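Run:
```python
from h import *
for n,(u0,u1,v0,v1) in dict(wrist=(95,140,190,225),top=(322,340,186,204),side=(298,318,226,244)).items():
    p=r.snapshot(n); g=p["pixels"][v0:v1,u0:u1].min(2); m=g>0.85*g.max(); v,u=np.where(m)
    c=(u.mean()+u0,v.mean()+v0); print(n,m.sum(),g.max(),np.round(c,1),u.min()+u0,u.max()+u0,v.min()+v0,v.max()+v0,world(p,c,64), pix(p,[607,-240,64]))
    if n=="wrist":
        zc=100
        ex=[bbox(proj(p,ring(x,-147.1,31,176))).round(1).tolist() for x in(602,604,606)]; print(ex)
        b=cv2.inRange(p["pixels"],(60,120,150),(255,255,255))  # rim bright rows at column centre
        print("rim rows col253", [int(a) for a in np.where(np.abs(np.diff(p["pixels"][160:384,253].astype(int).sum(1)))>90)[0]+160])
```

```text
wrist 331 255 [119.  208.4] 109 129 199 218 [ 608.  -240.6   64. ] [119.6 207.1]
[[172.7, 226.7, 337.4, 366.0], [173.1, 231.9, 337.0, 369.8], [173.5, 237.1, 336.6, 373.6]]
rim rows col253 [227, 228, 314, 321, 326, 327, 346, 347, 377, 378]
top 26 255 [332.3 194.5] 330 335 192 197 [ 608.8 -240.2   64. ] [332.3 195.2]
side 18 253 [309.  233.5] 307 311 232 235 [ 607.1 -243.2   64. ] [308.  232.8]
```

Run:
```python
from h import *
p=r.snapshot("wrist"); s=r.sense(); print(np.round(s["tool_pos"],1))
b=np.array([175.5,228,332,361])
f=lambda x:bbox(proj(p,ring(x[0],x[1],31,x[2])))-b
q=least_squares(f,[604,-147,174]);print(q.x,q.fun)
# die top: ellipse of bright grey
```

```text
[ 604.9 -148.1  143.2]
[ 605.26095495 -147.57422548  170.06785424] [-0.0842025   0.09254983  0.08419757 -0.10773431]
```

Emit:
{"fn": "carry_out", "kwargs": {
  "commands": [
    {"jaw": 0.05, "translation": [-0.003, -0.01, 0], "spin": 0},
    {"jaw": 0.05, "translation": [0, -0.02, 0], "spin": 0},
    {"jaw": 0.05, "translation": [0, -0.022, 0], "spin": 0},
    {"jaw": 0.05, "translation": [0, -0.02, 0], "spin": 0},
    {"jaw": 0.05, "translation": [0, -0.013, 0], "spin": 0},
    {"jaw": 0.05, "translation": [0, -0.006, 0], "spin": 0},
    {"jaw": 0.05, "translation": [0, -0.002, 0], "spin": 0},
    {"jaw": 0.05, "translation": [0, 0, 0], "spin": 0}
  ]
}}

```text
time: 20.27
tool_pos: [607.8, -241.1, 143.0]
tcp_rot: [180.0, -0.0, 179.9]
ft_force: [-0.1, 0.6, -3.8]
finger_gap: 60.3
grip_force: 55.6
```

Emit:
{"fn": "carry_out", "kwargs": {
  "commands": [
    {"jaw": 0.05, "translation": [0, 0, 0], "spin": 0},
    {"jaw": 0.05, "translation": [0, 0, 0], "spin": 0},
    {"jaw": 0.05, "translation": [0, 0, 0], "spin": 0},
    {"jaw": 0.05, "translation": [0, 0, 0], "spin": 0},
    {"jaw": 0.05, "translation": [0, 0, 0], "spin": 0},
    {"jaw": 0.05, "translation": [0, 0, 0], "spin": 0},
    {"jaw": 0.05, "translation": [0, 0, 0], "spin": 0},
    {"jaw": 0.05, "translation": [0, 0, 0], "spin": 0}
  ]
}}

```text
time: 20.93
tool_pos: [607.8, -241.0, 143.2]
tcp_rot: [-180.0, -0.0, 180.0]
ft_force: [0.1, 1.0, -4.1]
finger_gap: 60.7
grip_force: 55.6
```

Emit:
{"fn": "carry_out", "kwargs": {
  "commands": [
    {"jaw": 0.05, "translation": [0, 0, 0.007], "spin": 0},
    {"jaw": 0.05, "translation": [0, 0, 0.009], "spin": 0},
    {"jaw": 0.05, "translation": [0, 0, 0.008], "spin": 0},
    {"jaw": 0.05, "translation": [0, 0, 0.007], "spin": 0},
    {"jaw": 0.05, "translation": [0, 0, 0.006], "spin": 0},
    {"jaw": 0.05, "translation": [0, 0, 0.005], "spin": 0},
    {"jaw": 0.05, "translation": [0, 0, 0.003], "spin": 0},
    {"jaw": 0.05, "translation": [0, 0, 0], "spin": 0}
  ]
}}

```text
time: 21.6
tool_pos: [607.5, -240.8, 97.4]
tcp_rot: [180.0, -0.1, 180.0]
ft_force: [-0.6, 0.1, -2.0]
finger_gap: 60.5
grip_force: 55.8
```

Run:
```python
from h import *
p=r.snapshot("side");s=r.sense();print(np.round(s["tool_pos"],1),np.round(s["ft_force"],1))
cv2.imwrite("pics/j.png",cv2.resize(p["pixels"][170:290,240:380],None,fx=4,fy=4,interpolation=cv2.INTER_CUBIC))
```

```text
[ 607.8 -240.9   98. ] [-0.   0.7 -3. ]
```

View pics/j.png

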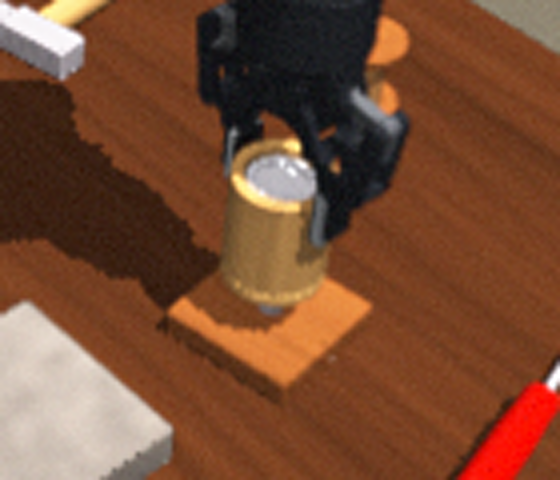

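The canister is over the post, with the post visible just beneath its underside at about (272,308) and no side force. I'll continue down gently.

Emit:
{"fn": "carry_out", "kwargs": {
  "commands": [
    {"jaw": 0.05, "translation": [0, 0, 0.005], "spin": 0},
    {"jaw": 0.05, "translation": [0, 0, 0.006], "spin": 0},
    {"jaw": 0.05, "translation": [0, 0, 0.006], "spin": 0},
    {"jaw": 0.05, "translation": [0, 0, 0.005], "spin": 0},
    {"jaw": 0.05, "translation": [0, 0, 0.003], "spin": 0},
    {"jaw": 0.05, "translation": [0, 0, 0.002], "spin": 0},
    {"jaw": 0.05, "translation": [0, 0, 0], "spin": 0},
    {"jaw": 0.05, "translation": [0, 0, 0], "spin": 0}
  ]
}}

```text
time: 22.32
tool_pos: [607.9, -241.1, 71.2]
tcp_rot: [-180.0, -0.0, 180.0]
ft_force: [-1.0, 0.1, -1.1]
finger_gap: 60.4
grip_force: 55.8
```

Emit:
{"fn": "carry_out", "kwargs": {
  "commands": [
    {"jaw": 0.05, "translation": [0, 0, 0.001], "spin": 0},
    {"jaw": 0.05, "translation": [0, 0, 0.001], "spin": 0},
    {"jaw": 0.05, "translation": [0, 0, 0.001], "spin": 0},
    {"jaw": 0.05, "translation": [0, 0, 0], "spin": 0},
    {"jaw": 0.05, "translation": [0, 0, 0], "spin": 0},
    {"jaw": 0.05, "translation": [0, 0, 0], "spin": 0},
    {"jaw": 0.05, "translation": [0, 0, 0], "spin": 0},
    {"jaw": 0.05, "translation": [0, 0, 0], "spin": 0}
  ]
}}

```text
time: 22.98
tool_pos: [607.9, -241.0, 68.3]
tcp_rot: [-180.0, 0.0, 180.0]
ft_force: [-0.2, -0.2, -2.6]
finger_gap: 60.3
grip_force: 55.8
```

Emit:
{"fn": "carry_out", "kwargs": {
  "commands": [
    {"jaw": 0.05, "translation": [0, 0, 0.001], "spin": 0},
    {"jaw": 0.05, "translation": [0, 0, 0.001], "spin": 0},
    {"jaw": 0.05, "translation": [0, 0, 0.001], "spin": 0},
    {"jaw": 0.05, "translation": [0, 0, 0], "spin": 0},
    {"jaw": 0.05, "translation": [0, 0, 0], "spin": 0},
    {"jaw": 0.05, "translation": [0, 0, 0], "spin": 0},
    {"jaw": 0.05, "translation": [0, 0, 0], "spin": 0},
    {"jaw": 0.05, "translation": [0, 0, 0], "spin": 0}
  ]
}}

```text
time: 23.65
tool_pos: [607.8, -241.0, 65.2]
tcp_rot: [180.0, -0.0, 180.0]
ft_force: [0.9, -0.5, -2.5]
finger_gap: 60.2
grip_force: 55.8
```

Emit:
{"fn": "carry_out", "kwargs": {
  "commands": [
    {"jaw": 0.05, "translation": [0, 0, 0.001], "spin": 0},
    {"jaw": 0.05, "translation": [0, 0, 0], "spin": 0},
    {"jaw": 0.05, "translation": [0, 0, 0], "spin": 0},
    {"jaw": 0.05, "translation": [0, 0, 0], "spin": 0},
    {"jaw": 0.05, "translation": [0, 0, 0], "spin": 0},
    {"jaw": 0.05, "translation": [0, 0, 0], "spin": 0},
    {"jaw": 0.05, "translation": [0, 0, 0], "spin": 0},
    {"jaw": 0.05, "translation": [0, 0, 0], "spin": 0}
  ]
}}

```text
time: 24.32
tool_pos: [608.1, -241.1, 65.0]
tcp_rot: [-180.0, 0.0, 180.0]
ft_force: [-3.3, 1.3, 6.0]
finger_gap: 60.4
grip_force: 56.3
```

Contact with the base at TCP z = 65. I'll release and rise, then measure the die.

Emit:
{"fn": "carry_out", "kwargs": {
  "commands": [
    {"jaw": 0.0854, "translation": [0, 0, 0], "spin": 0},
    {"jaw": 0.0854, "translation": [0, 0, 0], "spin": 0},
    {"jaw": 0.0854, "translation": [0, 0, 0], "spin": 0},
    {"jaw": 0.0854, "translation": [0, 0, 0], "spin": 0},
    {"jaw": 0.0854, "translation": [0, 0, -0.01], "spin": 0},
    {"jaw": 0.0854, "translation": [0, 0, -0.02], "spin": 0},
    {"jaw": 0.0854, "translation": [0, 0, -0.03], "spin": 0},
    {"jaw": 0.0854, "translation": [0, 0, -0.03], "spin": 0}
  ]
}}

```text
time: 24.98
tool_pos: [607.0, -240.7, 154.7]
tcp_rot: [179.9, -0.1, 180.0]
ft_force: [-0.7, 0.8, 0.7]
finger_gap: 85.5
grip_force: 0.0
```

Emit:
{"fn": "carry_out", "kwargs": {
  "commands": [
    {"jaw": 0.0854, "translation": [0, 0, -0.025], "spin": 0},
    {"jaw": 0.0854, "translation": [0, 0, -0.015], "spin": 0},
    {"jaw": 0.0854, "translation": [0, 0, -0.005], "spin": 0},
    {"jaw": 0.065, "translation": [0, 0, 0], "spin": 0},
    {"jaw": 0.065, "translation": [0, 0, 0], "spin": 0},
    {"jaw": 0.065, "translation": [0, 0, 0], "spin": 0},
    {"jaw": 0.065, "translation": [0, 0, 0], "spin": 0},
    {"jaw": 0.065, "translation": [0, 0, 0], "spin": 0}
  ]
}}

```text
time: 25.65
tool_pos: [607.1, -240.7, 197.4]
tcp_rot: [179.9, -0.1, 180.0]
ft_force: [0.6, 0.4, 0.3]
finger_gap: 64.9
grip_force: 0.0
```

Run:
```python
from h import *
s=r.sense(); print({k:np.round(s[k],2) for k in("time","tool_pos","tcp_rot","finger_gap","ft_force","grip_force")})
for n in("wrist","side"):
    p=r.snapshot(n); fits(p,"canister1",[(31,20),(31,96),(20.5,124)],70)
    g=p["pixels"]; hsv=cv2.cvtColor(g,cv2.COLOR_BGR2HSV)
    c=pix(p,[608,-241,124]); R=70 if n=="wrist" else 25
    m=((hsv[...,1]<60)&(hsv[...,2]>90)).astype(np.uint8); w=np.zeros_like(m); cv2.circle(w,tuple(int(a) for a in c),R,1,-1); m&=w
    k,l,st,ce=cv2.connectedComponentsWithStats(m); i=1+st[1:,4].argmax()
    print(n,"pred",c,"bbox",st[i],fit(p,l==i,[(20.5,96),(20.5,124)],[608,-241]),fit(p,l==i,[(20.5,124)],[608,-241]))
    print("col profile",hsv[int(c[1])-60:int(c[1])+60:6,int(c[0])].tolist() if n=="wrist" else "")
```

```text
{'time': np.float64(25.65), 'tool_pos': array([ 607.12, -240.67,  197.43]), 'tcp_rot': array([ 1.7993e+02, -1.4000e-01,  1.7996e+02]), 'finger_gap': np.float64(64.88), 'ft_force': array([0.57, 0.36, 0.31]), 'grip_force': np.float64(0.0)}
canister1 0.98 [250. 165.] [ 598.1 -240.7] [ -0.9 -10.2   0.9   1.7]
wrist pred [252.1 208.7] bbox [ 223  164   62   70 3388] (array([ 604.9, -240.1]), array([ 0.4,  1.1, -0.4, -1.2])) (array([ 598.5, -240.1]), array([ 0.1,  1.9, -0.1, -9.7]))
col profile [[18, 116, 134], [30, 51, 255], [30, 43, 254], [109, 21, 135], [99, 14, 130], [0, 0, 255], [100, 3, 255], [90, 1, 255], [90, 1, 255], [90, 1, 255], [90, 1, 255], [90, 1, 255], [90, 1, 255], [100, 6, 248], [19, 9, 233], [12, 146, 136], [12, 149, 142], [12, 149, 149], [13, 152, 138], [12, 147, 144]]
canister1 0.78 [216. 168.] [586.2 100.6] [-0.7 -7.2  0.8  1.6]
canister1 0.7 [186. 143.] [586.3 259.6] [-0.4 -6.4  0.4  1.6]
canister1 0.6 [312. 241.] [ 600.3 -248. ] [ 0.1 -8.9 -0.1  2.3]
side pred [311.2 213.6] bbox [301 208  19  23 359] (array([ 605.1, -241.8]), array([-0.2,  0.8,  0.2, -0.7])) (array([ 587., -258.]), array([ 0.2,  7.9, -0.2, -2.4]))
col profile
```

The die stands proud as it should, centred at (605,-240.5) in both views. I'll descend and grip it.

Emit:
{"fn": "carry_out", "kwargs": {
  "commands": [
    {"jaw": 0.065, "translation": [0.0015, 0, 0.01], "spin": 0},
    {"jaw": 0.065, "translation": [0, 0, 0.02], "spin": 0},
    {"jaw": 0.065, "translation": [0, 0, 0.02], "spin": 0},
    {"jaw": 0.065, "translation": [0, 0, 0.018], "spin": 0},
    {"jaw": 0.065, "translation": [0, 0, 0.013], "spin": 0},
    {"jaw": 0.065, "translation": [0, 0, 0.009], "spin": 0},
    {"jaw": 0.065, "translation": [0, 0, 0.004], "spin": 0},
    {"jaw": 0.065, "translation": [0, 0, 0.002], "spin": 0}
  ],
  "squeeze": 60
}}

```text
time: 26.52
tool_pos: [606.1, -240.9, 102.6]
tcp_rot: [180.0, -0.0, 180.0]
ft_force: [-0.5, -0.1, 0.6]
finger_gap: 65.0
grip_force: 0.0
```

Emit:
{"fn": "carry_out", "kwargs": {
  "commands": [
    {"jaw": 0.065, "translation": [0, 0, 0], "spin": 0},
    {"jaw": 0.065, "translation": [0, 0, 0], "spin": 0},
    {"jaw": 0.065, "translation": [0, 0, 0], "spin": 0},
    {"jaw": 0.03, "translation": [0, 0, 0], "spin": 0},
    {"jaw": 0.03, "translation": [0, 0, 0], "spin": 0},
    {"jaw": 0.03, "translation": [0, 0, 0], "spin": 0},
    {"jaw": 0.03, "translation": [0, 0, 0], "spin": 0},
    {"jaw": 0.03, "translation": [0, 0, 0], "spin": 0}
  ]
}}

```text
time: 27.18
tool_pos: [606.9, -241.3, 104.3]
tcp_rot: [-180.0, 0.1, 180.0]
ft_force: [-0.8, 0.9, 5.9]
finger_gap: 39.2
grip_force: 60.5
```

Emit:
{"fn": "carry_out", "kwargs": {
  "commands": [
    {"jaw": 0.03, "translation": [0, 0, -0.003], "spin": 0},
    {"jaw": 0.03, "translation": [0, 0, -0.007], "spin": 0},
    {"jaw": 0.03, "translation": [0, 0, -0.012], "spin": 0},
    {"jaw": 0.03, "translation": [0, 0, -0.015], "spin": 0},
    {"jaw": 0.03, "translation": [0, 0, -0.013], "spin": 0},
    {"jaw": 0.03, "translation": [0, 0, -0.01], "spin": 0},
    {"jaw": 0.03, "translation": [0, 0, -0.005], "spin": 0},
    {"jaw": 0.03, "translation": [0, 0, 0], "spin": 0}
  ]
}}

```text
time: 27.85
tool_pos: [607.3, -241.5, 170.5]
tcp_rot: [-179.9, 0.2, 180.0]
ft_force: [-0.1, 0.3, -1.8]
finger_gap: 38.9
grip_force: 60.5
```

Run:
```python
from h import *
s=r.sense(); print({k:np.round(s[k],2) for k in("time","tool_pos","tcp_rot","finger_gap","ft_force","grip_force")})
p=r.snapshot("side"); fits(p,"canister1",[(31,20),(31,96)],60)
hsv=cv2.cvtColor(p["pixels"],cv2.COLOR_BGR2HSV); m=((hsv[...,1]<60)&(hsv[...,2]>90)).astype(np.uint8)
k,l,st,ce=cv2.connectedComponentsWithStats(m)
for i in range(1,k):
    if 290<ce[i,0]<330 and 150<ce[i,1]<250 and st[i,4]>15: print(st[i])
for zb in(120,125,130): print(zb,bbox(proj(p,np.vstack([ring(605.5,-241,20.5,zb),ring(605.5,-241,20.5,zb+60)]))).round(1))
t=r.snapshot("top")
for n,P in(("t",t),("s",p)):
  for q in r.landmark_of(P,"stone_top"): print(n,np.round(q["xy"],1),round(q["score"],2),world(P,q["xy"],30))
  if 1:
    for q in r.regions_of(P,"stone")[:1]:
      c=max(cv2.findContours(q["pixels"].astype(np.uint8),0,1)[0],key=len); cc=np.array([world(P,a[0],30)[:2] for a in c]); print(n,cv2.minAreaRect(cc.astype(np.float32)))
```

```text
{'time': np.float64(27.85), 'tool_pos': array([ 607.33, -241.51,  170.54]), 'tcp_rot': array([-1.7992e+02,  1.7000e-01,  1.7995e+02]), 'finger_gap': np.float64(38.87), 'ft_force': array([-0.07,  0.26, -1.83]), 'grip_force': np.float64(60.53)}
canister1 0.91 [311. 236.] [ 604.1 -242.5] [-0.3 -1.8  0.3  1.2]
canister1 0.79 [216. 171.] [587.8 102.9] [-0.7 -1.4  0.7  1. ]
canister1 0.62 [185. 145.] [589.  263.8] [-0.3 -0.9  0.3  0.7]
canister1 0.33 [249. 275.] [ 391.7 -249.5] [ 13.9  13.9 -29.5  -1.6]
[302 180   4  13  16]
[303 186  19  33 505]
120 [301.1 188.8 322.4 221.6]
125 [301.3 187.  322.7 220. ]
130 [301.5 185.2 322.9 218.3]
s [246.4 270.2] 0.71 [ 442.6 -215.3   30. ]
s ((433.3000183105469, -224.6618194580078), (144.4470977783203, 121.65968322753906), 89.62427520751953)
```

The die is held with its bottom at about z 127, and canister C stayed on the base. I'll carry the die over the stone.

Emit:
{"fn": "carry_out", "kwargs": {
  "commands": [
    {"jaw": 0.03, "translation": [0.01, 0, 0], "spin": 0},
    {"jaw": 0.03, "translation": [0.02, 0, 0], "spin": 0},
    {"jaw": 0.03, "translation": [0.025, 0.004, 0], "spin": 0},
    {"jaw": 0.03, "translation": [0.025, 0.005, 0], "spin": 0},
    {"jaw": 0.03, "translation": [0.025, 0.005, 0], "spin": 0},
    {"jaw": 0.03, "translation": [0.025, 0.005, 0], "spin": 0},
    {"jaw": 0.03, "translation": [0.02, 0.005, 0], "spin": 0},
    {"jaw": 0.03, "translation": [0.01, 0.002, 0], "spin": 0}
  ]
}}

```text
time: 28.87
tool_pos: [444.1, -214.2, 167.5]
tcp_rot: [180.0, -0.1, 179.9]
ft_force: [-0.2, -0.3, -2.7]
finger_gap: 39.3
grip_force: 60.6
```

Emit:
{"fn": "carry_out", "kwargs": {
  "commands": [
    {"jaw": 0.03, "translation": [0.005, 0, 0], "spin": 0},
    {"jaw": 0.03, "translation": [0, 0, 0], "spin": 0},
    {"jaw": 0.03, "translation": [0, 0, 0], "spin": 0},
    {"jaw": 0.03, "translation": [0, 0, 0], "spin": 0},
    {"jaw": 0.03, "translation": [0, 0, 0], "spin": 0},
    {"jaw": 0.03, "translation": [0, 0, 0], "spin": 0},
    {"jaw": 0.03, "translation": [0, 0, 0], "spin": 0},
    {"jaw": 0.03, "translation": [0, 0, 0], "spin": 0}
  ]
}}

```text
time: 29.53
tool_pos: [441.5, -214.9, 168.1]
tcp_rot: [180.0, -0.0, 180.0]
ft_force: [0.8, -0.9, -2.7]
finger_gap: 39.1
grip_force: 60.6
```

Run:
```python
from h import *
s=r.sense(); print({k:np.round(s[k],2) for k in("time","tool_pos","tcp_rot","finger_gap","ft_force","grip_force")})
p=r.snapshot("wrist")
print([(np.round(q["xy"],1),round(q["score"],2),world(p,q["xy"],30)) for q in r.landmark_of(p,"stone_top")])
for q in r.regions_of(p,"stone")[:1]:
    c=cv2.approxPolyDP(max(cv2.findContours(q["pixels"].astype(np.uint8),0,1)[0],key=len),4,True)[:,0]
    print([(tuple(map(int,a)),world(p,a,30)[:2].tolist()) for a in c])
hsv=cv2.cvtColor(p["pixels"],cv2.COLOR_BGR2HSV)
m=((hsv[...,1]<45)&(hsv[...,2]>90))
for v in range(10,250,20):
    print(v,"".join("#" if m[v,u] else "." for u in range(0,512,8)))
```

```text
{'time': np.float64(29.53), 'tool_pos': array([ 441.54, -214.88,  168.08]), 'tcp_rot': array([ 1.7999e+02, -1.0000e-02,  1.7997e+02]), 'finger_gap': np.float64(39.09), 'ft_force': array([ 0.78, -0.86, -2.66]), 'grip_force': np.float64(60.64)}
[(array([252.8, 179.2]), 0.59, array([ 441.1, -214.8,   30. ]))]
[((330, 114), [386.8, -153.1]), ((321, 109), [382.9, -160.6]), ((175, 113), [386.0, -276.9]), ((183, 234), [492.2, -277.5]), ((215, 234), [492.3, -248.8]), ((225, 206), [465.4, -239.1]), ((248, 192), [452.5, -219.0]), ((270, 194), [454.4, -200.0]), ((283, 204), [463.6, -188.6]), ((294, 233), [491.3, -178.0]), ((323, 233), [491.4, -152.0])]
10 ................................................................
30 ................................................................
50 ................................................................
70 ................................................................
90 ................................................................
110 ................................................................
130 ......................####################......................
150 ......................####################......................
170 .......................###################......................
190 .......................##################.......................
210 .......................##################.......................
230 .......................##################.......................
```

The die is over the stone's middle. I'll lower it.

Emit:
{"fn": "carry_out", "kwargs": {
  "commands": [
    {"jaw": 0.03, "translation": [0, 0, 0.01], "spin": 0},
    {"jaw": 0.03, "translation": [0, 0, 0.017], "spin": 0},
    {"jaw": 0.03, "translation": [0, 0, 0.018], "spin": 0},
    {"jaw": 0.03, "translation": [0, 0, 0.016], "spin": 0},
    {"jaw": 0.03, "translation": [0, 0, 0.012], "spin": 0},
    {"jaw": 0.03, "translation": [0, 0, 0.008], "spin": 0},
    {"jaw": 0.03, "translation": [0, 0, 0.005], "spin": 0},
    {"jaw": 0.03, "translation": [0, 0, 0.003], "spin": 0}
  ]
}}

```text
time: 30.35
tool_pos: [441.2, -214.8, 78.6]
tcp_rot: [180.0, -0.0, 180.0]
ft_force: [0.3, -0.4, -1.2]
finger_gap: 39.0
grip_force: 60.6
```

Emit:
{"fn": "carry_out", "kwargs": {
  "commands": [
    {"jaw": 0.03, "translation": [0, 0, 0.001], "spin": 0},
    {"jaw": 0.03, "translation": [0, 0, 0.001], "spin": 0},
    {"jaw": 0.03, "translation": [0, 0, 0.001], "spin": 0},
    {"jaw": 0.03, "translation": [0, 0, 0.001], "spin": 0},
    {"jaw": 0.03, "translation": [0, 0, 0.001], "spin": 0},
    {"jaw": 0.03, "translation": [0, 0, 0], "spin": 0},
    {"jaw": 0.03, "translation": [0, 0, 0], "spin": 0},
    {"jaw": 0.03, "translation": [0, 0, 0], "spin": 0}
  ]
}}

```text
time: 31.02
tool_pos: [441.4, -214.9, 74.3]
tcp_rot: [-180.0, 0.0, 180.0]
ft_force: [-0.7, -0.4, -1.3]
finger_gap: 39.3
grip_force: 60.6
```

Emit:
{"fn": "carry_out", "kwargs": {
  "commands": [
    {"jaw": 0.03, "translation": [0, 0, 0.001], "spin": 0},
    {"jaw": 0.03, "translation": [0, 0, 0.001], "spin": 0},
    {"jaw": 0.03, "translation": [0, 0, 0], "spin": 0},
    {"jaw": 0.03, "translation": [0, 0, 0], "spin": 0},
    {"jaw": 0.03, "translation": [0, 0, 0], "spin": 0},
    {"jaw": 0.03, "translation": [0, 0, 0], "spin": 0},
    {"jaw": 0.03, "translation": [0, 0, 0], "spin": 0},
    {"jaw": 0.03, "translation": [0, 0, 0], "spin": 0}
  ]
}}

```text
time: 31.68
tool_pos: [441.4, -214.9, 72.2]
tcp_rot: [-180.0, 0.0, 180.0]
ft_force: [-0.2, 0.8, -2.3]
finger_gap: 39.1
grip_force: 60.6
```

Emit:
{"fn": "carry_out", "kwargs": {
  "commands": [
    {"jaw": 0.03, "translation": [0, 0, 0.001], "spin": 0},
    {"jaw": 0.03, "translation": [0, 0, 0], "spin": 0},
    {"jaw": 0.03, "translation": [0, 0, 0], "spin": 0},
    {"jaw": 0.03, "translation": [0, 0, 0], "spin": 0},
    {"jaw": 0.03, "translation": [0, 0, 0], "spin": 0},
    {"jaw": 0.03, "translation": [0, 0, 0], "spin": 0},
    {"jaw": 0.03, "translation": [0, 0, 0], "spin": 0},
    {"jaw": 0.03, "translation": [0, 0, 0], "spin": 0}
  ]
}}

```text
time: 32.35
tool_pos: [441.4, -214.9, 71.2]
tcp_rot: [-180.0, -0.0, 180.0]
ft_force: [-1.0, -0.5, -2.8]
finger_gap: 39.0
grip_force: 60.6
```

Emit:
{"fn": "carry_out", "kwargs": {
  "commands": [
    {"jaw": 0.03, "translation": [0, 0, 0.001], "spin": 0},
    {"jaw": 0.03, "translation": [0, 0, 0], "spin": 0},
    {"jaw": 0.03, "translation": [0, 0, 0], "spin": 0},
    {"jaw": 0.03, "translation": [0, 0, 0], "spin": 0},
    {"jaw": 0.03, "translation": [0, 0, 0], "spin": 0},
    {"jaw": 0.03, "translation": [0, 0, 0], "spin": 0},
    {"jaw": 0.03, "translation": [0, 0, 0], "spin": 0},
    {"jaw": 0.03, "translation": [0, 0, 0], "spin": 0}
  ]
}}

```text
time: 33.02
tool_pos: [441.6, -215.0, 70.5]
tcp_rot: [-180.0, 0.0, 180.0]
ft_force: [0.1, 1.3, 4.6]
finger_gap: 39.1
grip_force: 61.0
```

Contact. I'll release and retreat.

Emit:
{"fn": "carry_out", "kwargs": {
  "commands": [
    {"jaw": 0.065, "translation": [0, 0, 0], "spin": 0},
    {"jaw": 0.065, "translation": [0, 0, 0], "spin": 0},
    {"jaw": 0.065, "translation": [0, 0, 0], "spin": 0},
    {"jaw": 0.065, "translation": [0, 0, 0], "spin": 0},
    {"jaw": 0.065, "translation": [0, 0, -0.01], "spin": 0},
    {"jaw": 0.065, "translation": [0, 0, -0.02], "spin": 0},
    {"jaw": 0.065, "translation": [0, 0, -0.03], "spin": 0},
    {"jaw": 0.065, "translation": [0, 0, -0.03], "spin": 0}
  ]
}}

```text
time: 33.68
tool_pos: [440.5, -214.4, 161.0]
tcp_rot: [179.9, -0.1, 180.0]
ft_force: [0.6, -0.2, 0.6]
finger_gap: 64.9
grip_force: 0.0
```

Emit:
{"fn": "carry_out", "kwargs": {
  "commands": [
    {"jaw": 0.065, "translation": [0, 0, -0.025], "spin": 0},
    {"jaw": 0.065, "translation": [0, 0, -0.015], "spin": 0},
    {"jaw": 0.065, "translation": [0, 0, -0.005], "spin": 0},
    {"jaw": 0.065, "translation": [0, 0, 0], "spin": 0},
    {"jaw": 0.065, "translation": [0, 0, 0], "spin": 0},
    {"jaw": 0.065, "translation": [0, 0, 0], "spin": 0},
    {"jaw": 0.065, "translation": [0, 0, 0], "spin": 0},
    {"jaw": 0.065, "translation": [0, 0, 0], "spin": 0}
  ]
}}

```text
time: 34.35
tool_pos: [440.7, -214.5, 203.8]
tcp_rot: [179.9, -0.1, 180.0]
ft_force: [-0.2, 0.2, 0.1]
finger_gap: 65.2
grip_force: 0.0
```

Run:
```python
from h import *
s=r.sense(); print({k:np.round(s[k],2) for k in("time","tool_pos","finger_gap","ft_force")})
p=r.snapshot("side"); fits(p,"canister1",[(31,0),(31,76)],40); fits(p,"lid1",LID(0),20)
w=r.snapshot("wrist")
b=bbox(proj(w,np.vstack([ring(440,-215,20.5,30),ring(440,-215,20.5,90)]))); print("pred die bbox",b.round(1))
g=cv2.cvtColor(w["pixels"],cv2.COLOR_BGR2GRAY)
for v in range(int(b[1])-16,int(b[3])+20,7): print(v,(g[v,190:316:6]//10).tolist())
b=bbox(proj(p,np.vstack([ring(440,-215,20.5,30),ring(440,-215,20.5,90)]))); print("side pred",b.round(1))
g=cv2.cvtColor(p["pixels"],cv2.COLOR_BGR2GRAY)
for v in range(int(b[1])-6,int(b[3])+6,3): print(v,(g[v,int(b[0])-8:int(b[2])+9:2]//10).tolist())
```

```text
{'time': np.float64(34.35), 'tool_pos': array([ 440.7 , -214.5 ,  203.78]), 'finger_gap': np.float64(65.16), 'ft_force': array([-0.17,  0.23,  0.06])}
canister1 0.82 [313. 234.] [ 621.6 -229.6] [-0.4 -0.4  0.4  0.4]
canister1 0.71 [212. 171.] [600.5 126.8] [-0.4 -0.8  0.4  0.6]
canister1 0.71 [186. 146.] [605.5 289.7] [-0.5 -0.4  0.5  0.3]
canister1 0.52 [366. 279.] [ 638.8 -412.2] [ 3.7 11.4 -2.7 -1.6]
lid1 0.8 [194. 213.] [472.1  38.8] [-0.2 -0.6  0.2  0.6]
lid1 0.76 [178. 192.] [492.3 133.8] [-0.5 -1.   0.5  0.8]
lid1 0.67 [212. 238.] [466.5 -58.5] [ 0.1  0.2 -0.1 -0.1]
lid1 0.62 [145. 166.] [470.8 292. ] [-0.3 -0.6  0.3  0.5]
pred die bbox [226.2 146.4 278.5 211.4]
130 [23, 23, 22, 22, 22, 22, 22, 22, 21, 22, 22, 22, 22, 21, 21, 21, 22, 22, 22, 21, 21]
137 [23, 22, 22, 22, 22, 22, 22, 22, 22, 22, 22, 22, 21, 21, 21, 21, 21, 22, 22, 22, 22]
144 [22, 22, 22, 22, 22, 22, 22, 22, 22, 22, 21, 21, 21, 21, 22, 22, 21, 22, 22, 22, 22]
151 [22, 22, 22, 22, 22, 22, 22, 23, 23, 14, 12, 12, 12, 13, 13, 13, 13, 13, 16, 14, 13]
158 [22, 22, 22, 22, 22, 22, 22, 22, 14, 14, 12, 12, 13, 12, 13, 1
[... 1373 characters left out ...]
, 16, 17, 24, 25, 25, 25, 25, 25, 25, 23, 17, 21, 20, 11, 8]
260 [10, 10, 10, 9, 9, 10, 12, 16, 18, 22, 21, 17, 18, 16, 16, 20, 21, 21, 19]
263 [16, 10, 9, 9, 9, 10, 12, 15, 16, 17, 17, 17, 17, 16, 18, 20, 20, 20, 20]
266 [19, 13, 9, 10, 9, 11, 12, 15, 15, 17, 17, 17, 17, 16, 18, 20, 20, 20, 20]
269 [18, 18, 16, 9, 10, 11, 12, 14, 16, 17, 17, 17, 17, 15, 17, 20, 20, 20, 21]
272 [18, 18, 17, 18, 11, 10, 12, 15, 16, 17, 17, 17, 16, 15, 20, 21, 21, 21, 20]
275 [18, 18, 18, 18, 18, 18, 13, 14, 16, 17, 17, 17, 17, 19, 20, 21, 20, 20, 20]
278 [18, 18, 19, 19, 19, 19, 18, 18, 19, 19, 19, 19, 19, 19, 20, 20, 20, 20, 20]
281 [19, 18, 18, 18, 18, 18, 18, 19, 19, 19, 19, 19, 19, 19, 19, 19, 20, 20, 20]
```

The die stands upright where predicted, all lids lie knob up, and the canisters are upright. Handing in.

```bash
python3 -c "
from bench import r
print(r.hand_in())"
```

```text
the job is handed in; nothing more can be done
None
```

I found the die in canister C (third lid), ejected it on the post and stood it dish up on the middle of the stone; the lids lie knob up, and the job was handed in at about 34 s, with no verdict returned.

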